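# Hang the carved panel on the drop-latch peg

## Robot

A 6-joint arm with a two-finger parallel gripper is mounted at the origin on the work surface. World frame = base frame: x ahead of the robot, y to its left, z up, the work surface at z = 0. Lengths are in m, angles in degrees, forces in N, time in s.
With the tool pointing down it reaches from about 0.375 to 0.825 m from the base axis. Payload 5.5 kg.
Tool frame: the origin (TCP) lies between the finger pads; the fingertips stand 17 mm ahead of it and the grasp point (between the pads) lies 2 mm behind it; z points along the fingers, y is the line along which they close (so a half turn about z gives the same grasp; the last joint's range is limited). The gripper opens to 85 mm and grips with 20 to 120 N. Pads are 22 mm wide; open, the fingers measure 114 mm over their backs; the gripper's body (76 mm by 85 mm) begins 54 mm behind the grasp point. The pads swing forward as they close: fully open they stand 13 mm farther back than shut.
Start: joints at [-70.073, 17.962, -2.699, 69.339, 0, 90], TCP at [0.204, -0.564, 0.248] pointing down, gripper open.
Joint ranges: [-152.73, 152.73], [-39.44, 99.34], [-58.76, 71.6], [-118.89, 123.64], [-81.53, 83.1], [-180, 180]. Speed limits (degrees/s): [136.94, 136.94, 172.46, 180, 180, 180].

## Interface

Orientations are given as [roll, pitch, yaw] about the fixed x, y, z axes, in that order (R = Rz(yaw) Ry(pitch) Rx(roll)).
In Python, from bench import arm, monitor, eyes, order gives the robot as it stands. Calls block until the motion is done:
- arm.goto(position, orientation): joint-space move of the TCP to a pose.
- arm.line_to(position, rotation=None, max_speed=0.15, contact_N=None): straight line of the TCP; rotation=None keeps the orientation; max_speed is the mean speed in m/s. With contact_N (N) it stops when the force on the tool has changed by that much, and returns True; else False.
- arm.set_joints(angles): joint-space move.
- arm.set_gripper(opening, force=None): finger opening in m; force is the grip in N (None keeps the last); returns when the fingers have stopped.
- arm.wait(seconds).
- arm.ik(position, orientation): joint angles nearest the present ones, or None.
- monitor.read_state(): the state.
- eyes.read_camera(name): name is "side" or "top" or "wrist"; returns a dict with "pixels" (480x640x3 uint8, blue, green, red), "fx", "fy", "cx", "cy" (pixels), "pose" (4x4, takes a point from camera to world coordinates); the wrist camera has in their place "hand_eye" (4x4, takes a point from camera to tool coordinates, whose origin is the TCP and whose axes are the flange's). Camera axes: x right, y up, looking along -z (the intrinsics and any distortion apply to the point x, -y, -z); pixel columns grow to the right and rows downward; lengths in m; the calibration is good to about 2 mm. A picture is of the moment at which its call begins: read the wrist's pose just before it. There is no depth.
A pose or a line that the arm cannot do raises arm.IKError and nothing moves.
- order.hand_in(): hands the job in; it is judged then, once.
The state is a dict: "time_s": time; "qpos": joint angles; "dq": joint speeds; "tau": joint torques, N m; "ee_pos": TCP position; "orientation": TCP orientation; "contact_force": force on the tool from outside, world axes, zero at the start; "wrist_torque": the same for the moment, N m; "gripper_width": finger opening in m; "finger_force": force on a finger pad.
Only numpy, scipy, OpenCV 4.12 (cv2) and the standard library are available. Lean on these libraries where they do the work, as an engineer would, in place of code of your own. Each camera call takes 0.05 s, during which the arm holds its last target. There are 200 camera calls.

## Task

Take the carved panel with the steel eye out of the slotted rack and hang it on the empty drop-latch hook: thread the eye on the peg and slide it along so that it lifts the gravity keeper and goes right past, until the keeper falls shut behind it. Then prove the latch by drawing the eye back against the shut keeper with a light, steady pull of about 5 N for a second, and leave the panel hanging still with its weight on the peg. Work gently: never push or pull the panel against the stand with more than 15 N, and leave the other stand, its hung tile and everything else where they are.

Things in the scene. Friction and masses are not known exactly. Their poses are not given: they have to be found in the camera images.
- panel_mid (a point): Centre (half-way up) of the loose panel: pale wood, 190 mm wide (its y), 16 mm thick (its x), 110 mm high (z), 0.17 to 0.31 kg, a lotus and scrolls carved on both faces (either face may point outwards), flat borders and square edges. It stands upright, loosely, in one of the two slots of the rack.
- panel_eye (a point): Centre of the round 14 mm hole in the panel's steel eye: a flat ring 5 mm thick, 26 mm across, standing up from the middle of the top edge; the hole runs along the panel's x. 77 mm above panel_mid, 22 mm above the top edge. Neck 14 mm wide; flat foot 50 mm long, 3 mm high on the edge. Beyond the foot the top edge is free to be gripped across its thickness.
- stand_foot (a point): Point on the bench straight under the keeper's pivot of the empty stand; its x axis points along the level peg, from nose to post. The hook (peg, cheeks and keeper in one clamp) is clamped tight on the post at a height that differs each time: the peg's axis is 175 to 215 mm above the bench. That height is not measured: find it by touch or by sight. Base plate 160 by 130 by 10 mm.
- stand_post (a point): Top of the empty stand's post, 30 mm square, 295 mm above the bench, 70 mm inwards (+x) of stand_foot. The grey clamp round it is 38 by 40 mm, its front face 51 mm inwards of stand_foot. Peg: a 10 mm steel rod, straight above stand_foot's x axis, from 22 mm outwards of stand_foot to the clamp; its nose tapers to 4.4 mm over the last 12 mm.
- keeper (a joint): Lift angle of the empty hook's gravity keeper, rad: 0 shut, up to 1.25 swung up towards the post. An eye pushed inwards along the peg lifts it to about 0.6 with well under 1 N; it falls by its weight in about 0.3 s once the eye's centre is 28 mm inwards of stand_foot (the panel meets the clamp at 43 mm). A firm stop at 0: drawn back, the eye meets it with its centre 10 to 11 mm inwards.
- rack_mid (a point): Top centre of the fixed dark wooden rack, 155 mm (x) by 210 mm (y) by 28 mm high, with two slots along y at x = -37.5 and +37.5 mm, 20 mm wide and 18 mm deep. One holds the panel, the other a plain blank.
- blank_mid (a point): Centre of the plain uncarved blank without an eye, 16 by 150 by 90 mm high, standing in the rack's other slot. To be left there.
- stand2_foot (a point): The same point of the second stand, the same in build; its hook is clamped with the peg 195 mm above the bench, and a square tile hangs on it. To be left alone.
- tile_mid (a point): Centre of the square carved tile, 110 by 110 by 16 mm, that hangs on the second stand. To be left alone.
- keeper2 (a joint): Lift angle of the second hook's keeper, rad, 0 shut. The keepers are 50 g steel forks 25 mm wide and 5 mm thick, pivoted 40 mm above the peg between two cheek plates (36 mm wide overall, 32 to 48 mm above the peg's axis, reaching 8 mm outwards of the foot point); shut, the legs straddle the peg, tips 6 mm inwards of the foot point and 1.5 mm above the axis.
Mind the look-alikes: they are no part of the job. What is shaped like the part that bears panel_mid but orange or red is not meant.

How it is judged (in metres and radians):
On the way, in this order (a step that is already met when the one before it is completed fails the run):
1. the eye, threaded on the peg, lifts the keeper (value of joint keeper above 0.35 rad and x of panel_eye in the frame of stand_foot between 0.01 and 0.05 m and y of panel_eye in the frame of stand_foot between -0.006 and 0.006 m), for 0.05 s.
2. behind the shut keeper, the eye is drawn back against it with more than 2.5 N for half a second (value of joint keeper below 0.12 rad and x of panel_eye in the frame of stand_foot above 0.007 m and contact force between panel and keeper above 2.5 N), for 0.5 s.
At the end, for the whole second after the job is handed in: The panel hangs at rest and upright (within 0.2 rad) from the empty hook, clear of the bench: its eye is on the peg (centre within 5 mm of the peg's line sideways) between the shut keeper (below 0.1 rad) and the clamp, and the hook carries its weight (value of joint keeper below 0.1 rad and x of panel_eye in the frame of stand_foot between 0.007 and 0.05 m and y of panel_eye in the frame of stand_foot between -0.005 and 0.005 m and height (world z) of panel_mid above 0.085 m and angle between panel_mid's own z axis and vertical below 0.2 rad and contact force between panel and stand above 0.8 N and linear speed of panel below 0.05 m/s); the robot touches nothing.
It fails at once if the panel is pushed or pulled against the empty stand or its hook with more than 15 N (contact force between panel and stand above 15 N).
It fails at once if the hung tile or its stand's keeper is disturbed (distance of tile_mid from where it was at the start of the episode above 0.02 m or value of joint keeper2 above 0.3 rad).
It fails at once if the blank is knocked from its place (distance of blank_mid from where it was at the start of the episode above 0.02 m).
It fails at once if a tool or tin on the bench is knocked away (distance of any of gouge, gouge2, tin, mallet, brush, offcut from where it was at the start of the episode above 0.03 m).
It also fails if it takes over 72 s, if anything falls off the work surface, if the arm or the gripper's body presses on something with over 40 N, if the wrist force passes 120 N, or if a joint passes its speed limit or range.

## Working session

There is one attempt and no reset: what is moved stays moved. The work goes in short steps, each a Python script; the robot and the scene stay as the last script left them, time stands still between calls to the robot, and variables do not carry over. Pictures are saved under pics/ and viewed, at most 10 in all, crops included, and the job is handed in when it is done.

```bash
mkdir -p pics; ls
python3 - <<'E'
from bench import arm, monitor, eyes, order
import cv2, numpy as np
for n in ("side","top"):
    c=eyes.read_camera(n); cv2.imwrite(f"pics/{n}0.png",c["pixels"])
    print(n,{k:(np.round(v,4).tolist() if k=="pose" else v) for k,v in c.items() if k!="pixels"})
c=eyes.read_camera("wrist");cv2.imwrite("pics/w0.png",c["pixels"]);print({k:v for k,v in c.items() if k!="pixels"})
print(monitor.read_state())
E
```

```text
pics
side {'fx': 459.4202754665523, 'fy': 459.4202754665523, 'cx': 316.55235907103656, 'cy': 239.03267265394757, 'pose': [[-0.9601, 0.1805, -0.2137, 0.2457], [-0.2793, -0.5747, 0.7692, 0.7563], [0.0161, 0.7982, 0.6022, 0.8387], [0.0, 0.0, 0.0, 1.0]]}
top {'fx': 587.8591891795725, 'fy': 587.8591891795725, 'cx': 322.6955384625651, 'cy': 230.14888690165355, 'pose': [[-0.0073, 0.997, -0.0772, 0.3744], [-0.9999, -0.008, -0.0089, -0.1019], [-0.0095, 0.0771, 0.997, 1.6814], [0.0, 0.0, 0.0, 1.0]]}
{'fx': 337.4474775137043, 'fy': 337.4474775137043, 'cx': 314.99873407715074, 'cy': 238.29890978041215, 'hand_eye': array([[ 5.38156117e-04,  9.59837578e-01,  2.80555759e-01,
         6.99483076e-02],
       [ 9.99999845e-01, -4.77200795e-04, -2.85578805e-04,
        -4.24031755e-04],
       [-1.40227837e-04,  2.80555870e-01, -9.59837686e-01,
        -1.25499400e-01],
       [ 0.00000000e+00,  0.00000000e+00,  0.00000000e+00,
         1.00000000e+00]])}
{'time_s': 0.15, 'qpos': array([-7.00732892e+01,  1.79945359e+01, -2.74056388e+00,  6.93383757e+01,
       -4.64862853e-04,  9.00001639e+01]), 'dq': array([ 0.11964451, -0.12786426,  0.0941176 , -0.01615696,  0.09231084,
        0.04855703]), 'tau': array([-3.43322154e-04, -5.40043259e+01,  3.40060043e+01,  1.32613888e-02,
       -3.78186996e-05, -8.10808189e-06]), 'ee_pos': array([ 0.20435009, -0.56369716,  0.2476401 ]), 'orientation': array([-1.79926525e+02,  4.65072596e-04,  1.99265476e+01]), 'contact_force': array([-0.3984317 , -0.02653466,  1.02815246]), 'wrist_torque': array([-0.01370954,  0.04485363, -0.03542606]), 'finger_force': 0.0, 'gripper_width': 0.08511788565765614}
```

View pics/top0.png

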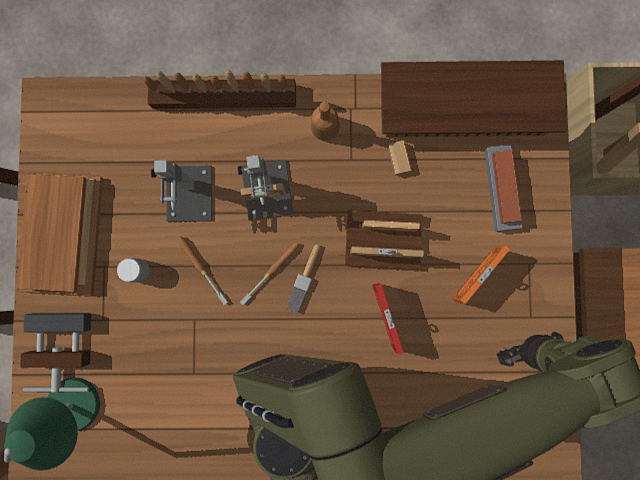

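View pics/side0.png

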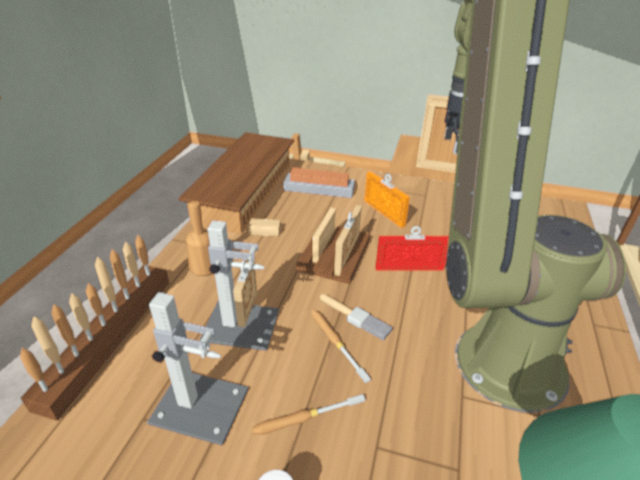

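Top view: the empty stand is on the left (base ~(185,192), post top ~(163,165)). Stand 2 with the tile is at (265,185). In the rack, the panel with its eye at (390,251) is in the nearer slot and the blank at (392,225) is in the far one. In the side view, the peg nose of the empty stand is at about (216,356).

```bash
cat > h.py <<'E'
from bench import arm, monitor, eyes, order
import cv2, numpy as np, json
from scipy.spatial.transform import Rotation as Ro
def cam(name):
    s=monitor.read_state(); c=eyes.read_camera(name)
    if "hand_eye" in c:
        T=np.eye(4);T[:3,:3]=Ro.from_euler("xyz",s["orientation"],degrees=True).as_matrix();T[:3,3]=s["ee_pos"]
        c["pose"]=T@c["hand_eye"]
    return c
def save(c,fn):
    cv2.imwrite(f"pics/{fn}.png",c["pixels"]); json.dump({k:(np.array(v).tolist()) for k,v in c.items() if k!="pixels"},open(f"pics/{fn}.json","w"))
def load(fn):
    c=json.load(open(f"pics/{fn}.json")); c["pose"]=np.array(c["pose"]); return c
def ray(c,u,v):
    d=np.array([(u-c["cx"])/c["fx"],-(v-c["cy"])/c["fy"],-1]); return c["pose"][:3,3],c["pose"][:3,:3]@d
def p2w(c,u,v,z):
    o,d=ray(c,u,v); return o+d*(z-o[2])/d[2]
def w2p(c,p):
    q=c["pose"][:3,:3].T@(np.array(p)-c["pose"][:3,3]); return np.array([c["cx"]-c["fx"]*q[0]/q[2],c["cy"]+c["fy"]*q[1]/q[2]])
def tri(obs):
    A=np.zeros((3,3));b=np.zeros(3);L=[]
    for c,u,v in obs:
        o,d=ray(c,u,v);d=d/np.linalg.norm(d);P=np.eye(3)-np.outer(d,d);A+=P;b+=P@o;L.append((P,o))
    x=np.linalg.solve(A,b); return x,[float(np.linalg.norm(P@(x-o))) for P,o in L]
E
python3 - <<'E'
from h import *
np.set_printoptions(precision=4,suppress=True)
for n in("top","side"): save(cam(n),n+"1")
t=load("top1")
print("eye",p2w(t,390,251,.142),"panel ends",p2w(t,351,252,.12),p2w(t,424,253,.12))
print("post",p2w(t,163,164,.295),"base corners",[p2w(t,*q,.01) for q in((167,222),(214,220),(212,166))])
print("post2",p2w(t,254,160,.295)); print("tri post",tri([(t,160,165),(load("side1"),162,300)]))
E
```

```text
eye [ 0.4374 -0.2638  0.142 ] panel ends [ 0.4365 -0.1626  0.12  ] [ 0.4323 -0.3561  0.12  ]
post [0.6435 0.2914 0.295 ] base corners [array([0.5308, 0.3585, 0.01  ]), array([0.5354, 0.2238, 0.01  ]), array([0.6917, 0.2307, 0.01  ])]
post2 [0.6512 0.0735 0.295 ]
tri post (array([0.6399, 0.2983, 0.2928]), [0.0018250482986758277, 0.0018250482986757628])
```

Run:
```python
from h import *
D=[180,0,90]
arm.goto([.43,-.23,.26],D); arm.wait(.2); save(cam("wrist"),"r1")
for i,p in enumerate([[.54,.21,.37],[.54,.31,.37],[.45,.26,.30]]):
    try: arm.goto(p,D); arm.wait(.2); save(cam("wrist"),f"s{i}")
    except Exception as e: print(i,e)
print(monitor.read_state()["time_s"])
a=[cv2.imread(f"pics/{n}.png") for n in("r1","s0","s1","s2")]
m=np.vstack([np.hstack(a[:2]),np.hstack(a[2:])]); cv2.imwrite("pics/m1.png",cv2.resize(m,(800,600),interpolation=cv2.INTER_AREA))
```

```text
5.5
```

View pics/m1.png

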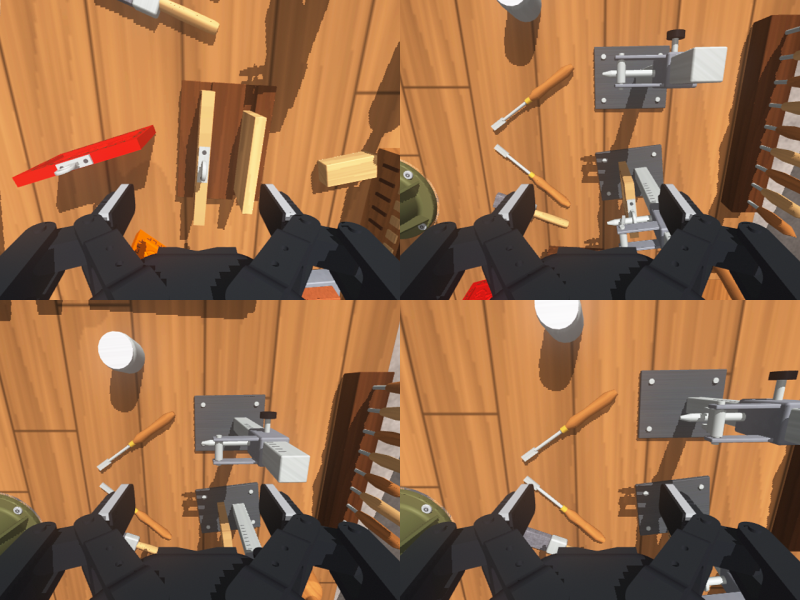

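The montage shows the rack (upper left), with the panel top edge at about x=203 and the eye at about (205,165). The other three show the empty stand from three poses: nose at ~(605,72), (205,442) and (690,417). Next I'll crop for exact pixels.

Run:
```python
import cv2, numpy as np
def crop(n,x,y,w,h,W,H):
    im=cv2.imread(f"pics/{n}.png")[y:y+h,x:x+w]; im=cv2.resize(im,(W,H),interpolation=cv2.INTER_CUBIC); 
    s=W/w
    for k in range(0,w,20): cv2.putText(im,str(x+k),(int(k*s),9),0,.3,(0,255,255),1); cv2.line(im,(int(k*s),10),(int(k*s),15),(0,255,255),1)
    for k in range(0,h,20): cv2.putText(im,str(y+k),(0,int(k*s)+4),0,.3,(0,255,255),1); cv2.line(im,(20,int(k*s)),(25,int(k*s)),(0,255,255),1)
    return im
m=np.vstack([np.hstack([crop("r1",260,120,130,130*3//4*1,400,300),crop("s0",300,60,160,120,400,300)]),np.hstack([crop("s1",300,160,160,120,400,300),crop("s2",440,110,200,150,400,300)])])
cv2.imwrite("pics/m2.png",m)
im=crop("r1",260,120,160,250,480,750);
```

```text
(no output)
```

View pics/m2.png

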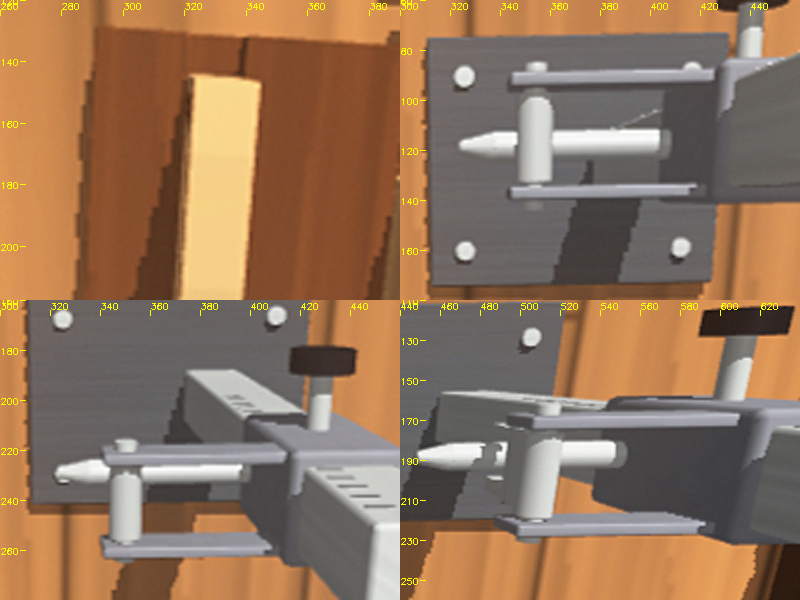

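In the crops, the s0 nose tip is at (324,118) and its pivot bar at (354.4,115). In s1 they are at (322.8,229.2) and (350.4,240.7), and in s2 at (449,188) and (509,195). The panel's +y top corners in r1 are (321.7,144.4) and (344.8,147).

Run:
```python
from h import *
np.set_printoptions(precision=4,suppress=True)
s=[load(f"s{i}") for i in range(3)]; r=load("r1")
N=[(s[0],324,118),(s[1],322.8,229.2),(s[2],449,188)]
P=[(s[0],354.4,115),(s[1],350.4,240.7),(s[2],509,195)]
print("nose",tri(N),tri(N[:2])); print("piv",tri(P),tri(P[:2]))
print("base",[p2w(s[0],*q,.01) for q in((311,75),(313,173),(431,73.6),(425,173))])
print("panel +y end",p2w(r,321.7,144.4,.12),p2w(r,344.8,147,.12),"far",p2w(r,310,358,.12),p2w(r,331,359,.12),"eye~",p2w(r,325,264,.142))
im=cv2.imread("pics/r1.png")[120:390,250:430]
im=cv2.resize(im,None,fx=2.2,fy=2.2,interpolation=cv2.INTER_CUBIC)
for k in range(0,180,20): cv2.putText(im,str(250+k),(int(k*2.2),9),0,.3,(0,255,255),1)
for k in range(0,270,20): cv2.putText(im,str(120+k),(0,int(k*2.2)+4),0,.3,(0,255,255),1)
im2=cv2.imread("pics/side1.png")[280:440,130:260]; im2=cv2.resize(im2,(386,475),interpolation=cv2.INTER_CUBIC)
for k in range(0,160,20): cv2.putText(im2,str(280+k),(0,int(k*2.97)+4),0,.3,(0,0,255),1)
for k in range(0,130,20): cv2.putText(im2,str(130+k),(int(k*2.97),9),0,.3,(0,0,255),1)
m=np.zeros((594,790,3),np.uint8); m[:im.shape[0],:im.shape[1]]=im; m[:475,400:786]=im2; cv2.imwrite("pics/m3.png",m)
```

```text
nose (array([0.5465, 0.2983, 0.1837]), [0.00021690865258274967, 0.0002928404985700321, 0.0002735724252769229]) (array([0.5465, 0.2982, 0.1846]), [0.00016849562778829992, 0.00016849562778830938])
piv (array([0.5689, 0.2984, 0.221 ]), [0.00019942299029396582, 0.0007161878801374322, 0.0008961707456398934]) (array([0.5688, 0.2982, 0.2226]), [1.4076805770938493e-05, 1.4076805771010655e-05])
base [array([0.5336, 0.3616, 0.01  ]), array([0.5359, 0.2347, 0.01  ]), array([0.691 , 0.3631, 0.01  ]), array([0.6947, 0.2346, 0.01  ])]
panel +y end [ 0.4335 -0.1631  0.12  ] [ 0.4511 -0.165   0.12  ] far [ 0.4237 -0.3512  0.12  ] [ 0.4429 -0.3523  0.12  ] eye~ [ 0.4361 -0.2513  0.142 ]
```

View pics/m3.png

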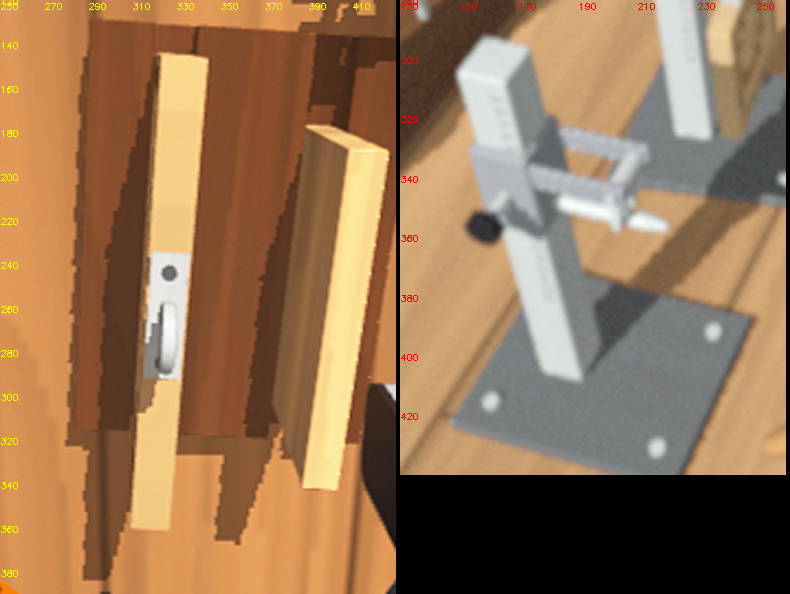

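The close-up shows the panel's far end corners at (309.5,359.5) and (327.3,360.5), and the eye foot ends at v=235 and v=292. The clamp knob sits on the +y side, so I'll grip the panel on its -y half.

Run:
```python
from h import *
np.set_printoptions(precision=4,suppress=True)
r=load("r1")
a=(p2w(r,322.3,144,.12)+p2w(r,344.5,146.4,.12))/2; b=(p2w(r,309.5,359.5,.12)+p2w(r,327.3,360.5,.12))/2
f1=p2w(r,327,235,.123);f2=p2w(r,323.4,292.3,.123)
mid=(a+b)/2; d=(a-b)[:2]; L=np.linalg.norm(d); d/=L; yaw=np.degrees(np.arctan2(-d[0],d[1]))
print("ends",a,b,"L",L,"mid",mid,"foot",f1,f2,(f1+f2)/2,"yaw",yaw)
eye=np.r_[((mid+(f1+f2)/2)/2)[:2],.142]; eye[0]=mid[0]
g=np.r_[eye[:2]-.076*d,.107]; R=[180,0,-90+yaw]
print("eye",eye,"grip",g)
arm.goto([.46,.0,.30],R); arm.goto(g+[0,0,.10],R)
arm.set_gripper(.05,100); arm.wait(.2)
c=cam("wrist"); save(c,"g0"); print("proj tcp/eye",w2p(c,g),w2p(c,eye))
json.dump(dict(eye=eye.tolist(),g=g.tolist(),yaw=yaw,d=d.tolist()),open("st.json","w"))
s=monitor.read_state();print(s["time_s"],s["ee_pos"],s["contact_force"])
```

```text
ends [ 0.4424 -0.1637  0.12  ] [ 0.4314 -0.3533  0.12  ] L 0.1899787270784119 mid [ 0.4369 -0.2585  0.12  ] foot [ 0.4381 -0.2335  0.123 ] [ 0.4355 -0.2841  0.123 ] [ 0.4368 -0.2588  0.123 ] yaw -3.338443569670951
eye [ 0.4369 -0.2587  0.142 ] grip [ 0.4325 -0.3345  0.107 ]
proj tcp/eye [312.9522 245.8488] [312.786  370.8676]
10.5167 [ 0.4325 -0.3345  0.207 ] [ 0.7453 -0.1872  0.0715]
```

View pics/g0.png

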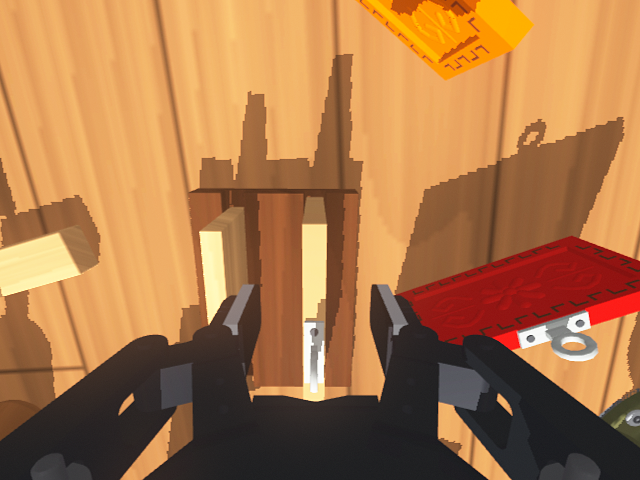

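The panel edge is centred between the fingers (x≈314) and the eye is at (315,365), as predicted. Next: grip and lift.

Run:
```python
from h import *
np.set_printoptions(precision=4,suppress=True)
S=json.load(open("st.json")); g=np.array(S["g"])
print(arm.line_to(g,max_speed=.08,contact_N=8)); arm.wait(.1)
arm.set_gripper(0,100); arm.wait(.2)
s=monitor.read_state(); print(s["ee_pos"],s["gripper_width"],s["finger_force"],s["contact_force"])
S["tcp_grip"]=s["ee_pos"].tolist(); json.dump(S,open("st.json","w"))
arm.line_to(g+[0,0,.15],max_speed=.08); arm.wait(.3)
s=monitor.read_state(); print(s["time_s"],s["ee_pos"],s["gripper_width"],s["contact_force"],s["wrist_torque"])
eye=np.array(S["eye"])+[0,0,.15]
for n in("top","side"):
    c=cam(n); save(c,n+"2"); print(n,w2p(c,eye))
def cr(n,u,v):
    return cv2.resize(cv2.imread(f"pics/{n}.png")[v-60:v+60,u-70:u+70],(395,340),interpolation=cv2.INTER_CUBIC)
a=[int(x) for x in w2p(load("top2"),eye)];b=[int(x) for x in w2p(load("side2"),eye)]; print(a,b)
cv2.imwrite("pics/m4.png",np.hstack([cr("top2",*a),cr("side2",*b)]))
```

```text
False
[ 0.4329 -0.3348  0.1074] 0.01465062914202679 98.11734795570374 [0.8694 0.8624 5.5353]
14.95 [ 0.4324 -0.3345  0.2569] 0.014622056612891057 [ 0.4061 -0.1663 -2.6654] [-0.2657  0.0361 -0.0036]
top [394.4616 248.5928]
side [352.935  166.6032]
[394, 248] [352, 166]
```

View pics/m4.png

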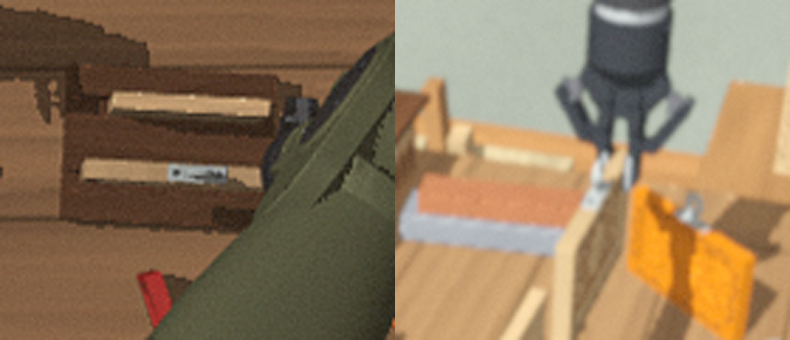

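The panel is held and lifted. In the side view the eye is at about (354.7,168), against (353,167) predicted. Now I'll carry it to the front of the nose.

```bash
cat >> h.py <<'E'
try:
    S=json.load(open("st.json"))
    Rg=Ro.from_euler("xyz",[180,0,-90+S["yaw"]],degrees=True)
    OFF=Rg.inv().apply(np.array(S["eye"])-np.array(S["tcp_grip"]))   # eye in tool frame
except Exception: pass
SY=0.5; ROT=[180,0,-90+SY]
FOOT=np.array([.5687,.2983])
def tcp(e): return np.array(e)-Ro.from_euler("xyz",ROT,degrees=True).apply(OFF)
E
python3 - <<'E'
from h import *
np.set_printoptions(precision=4,suppress=True)
arm.goto([.43,-.06,.30],ROT)
e=np.array([.500,.2983,.183])
arm.goto(tcp(e+[-.02,0,.06]),ROT); arm.line_to(tcp(e),max_speed=.1); arm.wait(.4)
s=monitor.read_state(); print(OFF,s["time_s"],s["ee_pos"],tcp(e),s["contact_force"],s["wrist_torque"])
for n in("top","side"):
    c=cam(n); save(c,n+"3"); print(n,w2p(c,e),w2p(c,[.5465,.2983,.183]))
def cr(n,u,v,w,h):
    im=cv2.imread(f"pics/{n}.png")[v-h:v+h,u-w:u+w]; f=395/(2*w); im=cv2.resize(im,None,fx=f,fy=f,interpolation=cv2.INTER_CUBIC)
    for k in range(0,2*w,10): cv2.putText(im,str(u-w+k),(int(k*f),8),0,.3,(0,0,255),1)
    for k in range(0,2*h,10): cv2.putText(im,str(v-h+k),(0,int(k*f)+4),0,.3,(0,0,255),1)
    return im
a=w2p(load("top3"),e).astype(int); b=w2p(load("side3"),e).astype(int)
x,y=cr("top3",*a,50,70),cr("side3",*b,50,70); print(x.shape,y.shape)
cv2.imwrite("pics/m5.png",np.hstack([x,y]))
E
```

```text
[-0.0762  0.0004 -0.0346] 18.4583 [0.5012 0.2222 0.1487] [0.5011 0.2221 0.1484] [ 0.4134 -0.5958 -2.4352] [-0.226   0.0522  0.0343]
top [171.8167 227.6207] [172.0431 209.5871]
side [243.8887 361.8457] [219.5023 355.5886]
(553, 395, 3) (553, 395, 3)
```

View pics/m5.png

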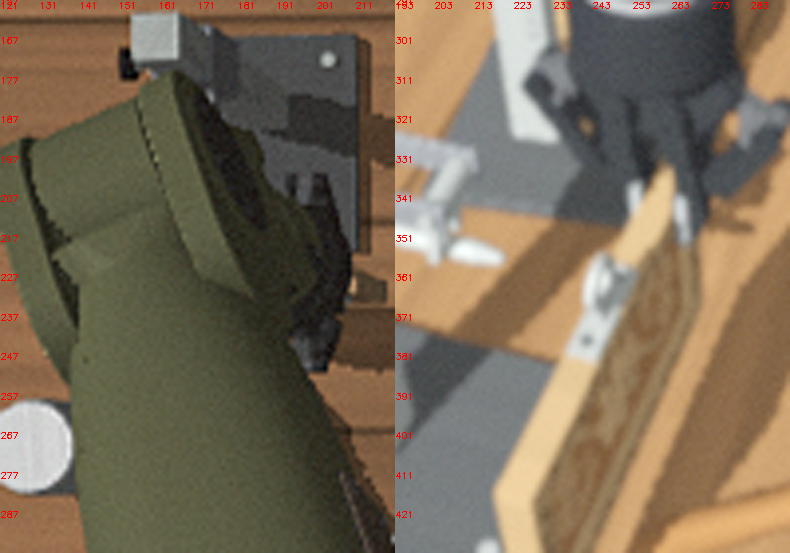

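The side view shows the hole at (245.7,362.6) and the nose tip at (220.8,356). Their offset matches the prediction within 0.5 px, so I'll thread the nose and centre by touch.

```bash
cat >> h.py <<'E'
def st(tag=""):
    s=monitor.read_state(); 
    e=s["ee_pos"]+Ro.from_euler("xyz",s["orientation"],degrees=True).apply(OFF)
    print(tag,round(s["time_s"],2),"eye",e.round(4),"F",s["contact_force"].round(2),"T",s["wrist_torque"].round(3)); return e
E
python3 - <<'E'
from h import *
e=np.array([.5535,.2983,.183])
print(arm.line_to(tcp(e),max_speed=.04,contact_N=2)); p=st("in")
def touch(d,n):
    q=p.copy(); hit=arm.line_to(tcp(q+np.array(d)),max_speed=.01,contact_N=1.5); r=st(f"{n} {hit}")
    arm.line_to(tcp(q),max_speed=.03); arm.wait(.1); return r
if p[0]>.551:
    a=touch([0,0,-.007],"dn"); b=touch([0,0,.007],"up"); print("zc",(a[2]+b[2])/2,a[2]-b[2])
    p[2]=(a[2]+b[2])/2; arm.line_to(tcp(p),max_speed=.03); arm.wait(.1)
    a=touch([0,.007,0],"+y"); b=touch([0,-.007,0],"-y"); print("yc",(a[1]+b[1])/2,a[1]-b[1])
E
```

```text
False
in 20.05 eye [0.5533 0.2983 0.183 ] F [ 0.77  0.17 -2.94] T [-0.199  0.039 -0.014]
dn True 20.58 eye [0.5533 0.2985 0.1776] F [0.34 0.48 2.23] T [ 0.344 -0.192 -0.026]
up True 21.45 eye [0.5525 0.2978 0.1843] F [-0.31  0.71 -3.17] T [-0.21   0.045 -0.036]
zc 0.1809657030987774 -0.006714802727600916
+y True 22.58 eye [0.5529 0.3011 0.1798] F [-0.99  0.13 -1.49] T [-0.168 -0.071 -0.035]
-y True 23.4 eye [0.5532 0.2949 0.1801] F [ 0.2   2.52 -0.49] T [ 0.343 -0.092 -0.052]
yc 0.2979862432502318 0.006157471972955131
```

Run:
```python
from h import *
e=np.array([.5635,.298,.1805])
arm.line_to(tcp([.5533,.298,.1805]),max_speed=.03); arm.wait(.2); st("c")
print(arm.line_to(tcp(e),max_speed=.02,contact_N=2.5)); p=st("in"); p=np.r_[p[0],.298,.1805]; arm.wait(.2); st("settled")
def touch(d,n):
    hit=arm.line_to(tcp(p+np.array(d)),max_speed=.006,contact_N=2); r=st(f"{n} {hit}")
    arm.line_to(tcp(p),max_speed=.03); arm.wait(.2); st(" back"); return r
a=touch([0,0,-.005],"dn"); b=touch([0,0,.005],"up"); print("zc",(a[2]+b[2])/2,a[2]-b[2])
p[2]=(a[2]+b[2])/2; arm.line_to(tcp(p),max_speed=.03)
a=touch([0,.005,0],"+y"); b=touch([0,-.005,0],"-y"); print("yc",(a[1]+b[1])/2,a[1]-b[1])
```

```text
c 24.25 eye [0.5537 0.2982 0.1801] F [ 0.3  -0.18 -2.9 ] T [-0.159 -0.076  0.036]
False
in 24.91 eye [0.5639 0.2982 0.1799] F [ 0.8   0.08 -3.64] T [-0.204 -0.025  0.045]
settled 25.11 eye [0.5638 0.2982 0.18  ] F [-0.45  0.13 -3.56] T [-0.236 -0.02   0.029]
dn True 25.49 eye [0.5638 0.2984 0.1788] F [0.38 0.25 2.59] T [ 0.33  -0.085 -0.063]
 back 25.94 eye [0.5641 0.2981 0.1795] F [-0.64 -0.87 -2.51] T [-0.217  0.008 -0.024]
up True 26.61 eye [0.5637 0.2978 0.183 ] F [-0.17  0.42 -2.42] T [-0.232 -0.001  0.028]
 back 27.06 eye [0.5642 0.2982 0.1795] F [ 0.41  0.45 -3.29] T [-0.148 -0.082 -0.009]
zc 0.18093910128030938 -0.004220954670691973
+y True 27.8 eye [0.5642 0.3    0.1796] F [ 1.04 -1.89  0.7 ] T [-0.121 -0.174 -0.016]
 back 28.25 eye [0.5643 0.2983 0.1797] F [-0.23 -0.62 -3.07] T [-0.153 -0.012 -0.006]
-y True 28.73 eye [0.5644 0.2967 0.1798] F [1.39 1.75 0.63] T [ 0.371 -0.203 -0.071]
 back 29.18 eye [0.5643 0.2982 0.1796] F [-0.02  0.03 -3.43] T [-0.152 -0.041  0.013]
yc 0.29832644655038687 0.003282488716049581
```

```bash
cat >> h.py <<'E'
def meanF(n=10):
    L=[]
    for _ in range(n): arm.wait(.02); L.append(monitor.read_state()["contact_force"])
    return np.mean(L,0)
E
python3 - <<'E'
from h import *
Y,Z=.2982,.1818
arm.line_to(tcp([.5637,Y,Z]),max_speed=.03); arm.wait(.1); st("c")
for x in (.580,.590,.6025):
    hit=arm.line_to(tcp([x,Y,Z]),max_speed=.025,contact_N=4); st(f"{x} {hit}")
    if hit: break
arm.wait(.5); f0=meanF(); print("F0",f0.round(2)); st("end")
save(cam("side"),"side4")
im=cv2.imread("pics/side4.png")[290:400,150:290]; cv2.imwrite("pics/m6.png",cv2.resize(im,None,fx=5,fy=5,interpolation=cv2.INTER_CUBIC))
E
```

```text
c 29.53 eye [0.5644 0.2985 0.1809] F [-0.23 -0.1  -2.09] T [-0.189  0.028  0.027]
0.58 False 30.33 eye [0.5806 0.2985 0.1808] F [-0.02  0.19 -2.88] T [-0.175 -0.012  0.036]
0.59 False 30.88 eye [0.5908 0.2985 0.1808] F [ 0.25  0.26 -3.23] T [-0.213 -0.041  0.042]
0.6025 False 31.53 eye [0.6032 0.2986 0.1808] F [ 0.71  1.17 -2.28] T [-0.214 -0.019 -0.022]
F0 [ 0.01 -0.09 -2.87]
end 32.2 eye [0.6032 0.2986 0.1809] F [ 0.48 -0.44 -2.17] T [-0.237 -0.018  0.021]
```

View pics/m6.png

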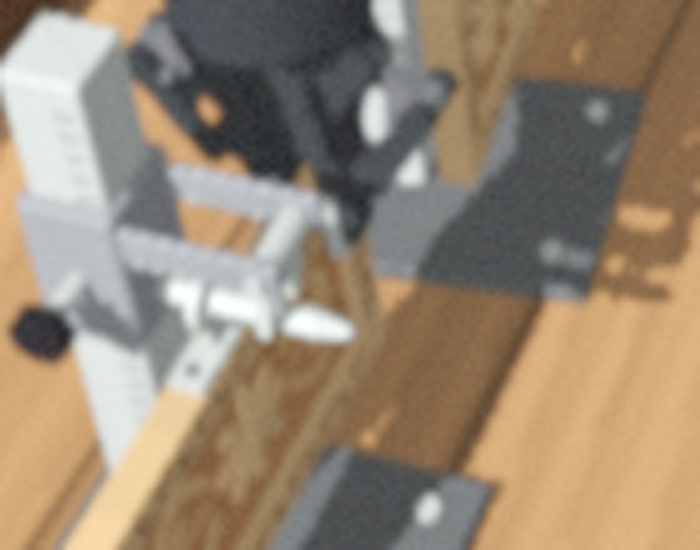

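The eye ring (≈(200,300) in the crop) is on the peg inboard of the keeper, whose legs (≈(262,310)) are down. Now I'll draw it back.

Run:
```python
from h import *
Y,Z=.2980,.1818
arm.line_to(tcp([.586,Y,Z]),max_speed=.03); arm.wait(.2); f0=meanF(15); print("F0",f0.round(2))
hit=arm.line_to(tcp([.572,Y,Z]),max_speed=.005,contact_N=2.5); e=st(f"hit {hit}")
if hit:
    x=e[0]; t=None
    for i in range(40):
        f=(meanF(8)-f0); pull=f[0]; s=monitor.read_state()["time_s"]
        print(round(s,2),"x",round(x,5),"dF",f.round(2))
        if pull>4: t=t or s
        if t and s-t>1.3: break
        dx=np.clip((5-pull)*.0001,-.0003,.0003)
        if abs(5-pull)>.7: x-=dx; arm.line_to(tcp([x,Y,Z]),max_speed=.005)
    st("end")
```

```text
F0 [-0.17  0.11 -2.88]
hit True 34.96 eye [0.5796 0.2982 0.1804] F [ 3.01  0.18 -1.55] T [-0.075 -0.464 -0.161]
35.09 x 0.57963 dF [3.16 0.13 1.1 ]
35.8 x 0.57945 dF [ 0.88 -0.26 -0.14]
36.18 x 0.57915 dF [ 1.03 -0.27 -0.55]
36.57 x 0.57885 dF [ 2.   -0.06 -0.61]
36.95 x 0.57855 dF [ 3.18 -0.16 -0.86]
37.33 x 0.57837 dF [ 4.02  0.11 -1.23]
37.72 x 0.57827 dF [ 5.02 -0.17 -1.14]
37.85 x 0.57827 dF [ 5.3  -0.03 -0.92]
37.98 x 0.57827 dF [ 4.91 -0.28 -0.97]
38.12 x 0.57827 dF [ 5.27 -0.32 -0.94]
38.25 x 0.57827 dF [ 5.51 -0.12 -1.09]
38.38 x 0.57827 dF [ 5.27 -0.04 -0.91]
38.52 x 0.57827 dF [ 5.25 -0.17 -0.98]
38.65 x 0.57827 dF [ 5.06 -0.16 -0.95]
end 38.65 eye [0.5792 0.2985 0.1809] F [ 5.11 -0.05 -3.77] T [-0.281 -0.861 -0.306]
```

Run:
```python
from h import *
Y,Z=.2981,.1818
arm.line_to(tcp([.588,Y,Z]),max_speed=.02); arm.wait(.2); st("free")
hit=arm.line_to(tcp([.588,Y,Z-.004]),max_speed=.005,contact_N=2); e=st(f"down {hit}")
arm.wait(.3); print(meanF().round(2))
arm.set_gripper(.024,20); arm.wait(.3); arm.set_gripper(.042); arm.wait(.3)
p=monitor.read_state()["ee_pos"]
arm.line_to(p+[0,0,.16],max_speed=.08); arm.wait(.2)
arm.goto([.40,.05,.35],ROT); arm.wait(.5); st("done")
for n in("side","top"): save(cam(n),n+"5")
a=cv2.resize(cv2.imread("pics/side5.png")[280:440,130:290],(400,400)); b=cv2.resize(cv2.imread("pics/top5.png")[140:240,130:230],(400,400))
cv2.imwrite("pics/m7.png",np.hstack([a,b]))
```

```text
free 39.48 eye [0.5887 0.2986 0.1808] F [ 0.17 -0.38 -2.47] T [-0.16  -0.048  0.014]
down True 39.97 eye [0.5888 0.2988 0.1788] F [1.24 1.25 2.76] T [ 0.333 -0.088 -0.042]
[1.3  1.28 5.81]
done 45.47 eye [0.399  0.1264 0.3844] F [ 0.25 -0.36 -0.19] T [-0.013  0.006 -0.044]
```

View pics/m7.png

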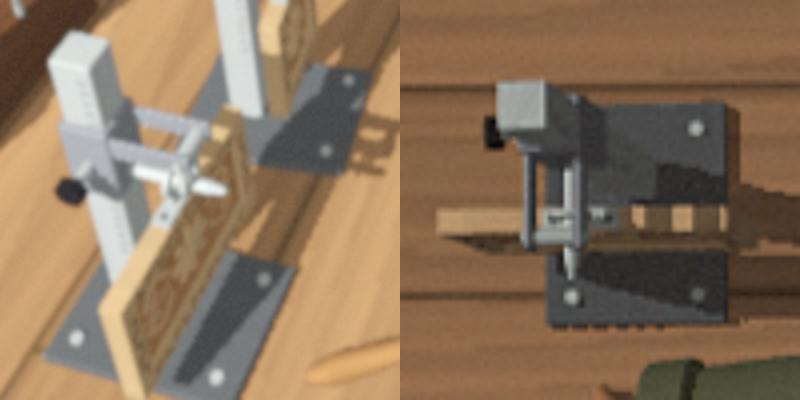

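The panel hangs level on the empty hook, with its eye just inboard of the shut keeper, and the arm is clear.

Run:
```python
from h import *
arm.wait(3); print(order.hand_in())
```

```text
the job is handed in; nothing more can be done
None
```

I hung the panel on the empty hook behind the shut keeper, held a pull of about 5 N for roughly a second, released it with its weight on the peg, and handed the job in; no verdict came back, so I can't confirm it passed.

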